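# Hold the piece magazine open for reloading

## Task

The piece magazine of the marking machine is to be reloaded. Gently lift its hinged cover, which has a bar handle, up and over until it rests open on its stop, then draw the spring-loaded pusher behind the row of blanks (it has an upright finger tab) all the way back to its rear stop and keep holding it there, so that I can drop in the next row: finish while still holding it back. The blanks that are in the magazine stay in their channel, and the tray of blanks and the brush beside the machine stay where they are.

Things in the scene. Friction and masses are not known exactly. Their poses are not given: they have to be found in the camera images.
- feeder: Fixed bench marking machine: grey magazine box (180 mm deep in x, 320 long in y, rim 120 above the table) on a base plate; from 230 mm along +y a marking head on a column, 262 mm high. Origin on the table under the box's centre; z up, +x from the box's front wall to its hinge side, +y along the box to the marking head. With the cover open all in the box but the pusher is lower than 75 mm.
- cover_handle (a point): Centre of the grip bar of the cover's D-handle: round steel bar, 10 mm thick, 100 long along the feeder's y, between two posts, 35 mm free between bar and cover. Moves with the cover. Cover shut: 150 mm in front of (-x) and 43 above the hinge line; the cover's front edge lies 40 mm further on.
- cover_hinge (a point): Middle of the cover's hinge line, which runs along the feeder's y at the box's far (+x) rim, 123 mm above the table. Fixed.
- cover (a joint): Opening angle (rad) of the cover, a grey sheet-metal lid 186 x 322 x 6 mm, about 0.5 kg, free hinge, no catch: 0 shut, grows as the front edge is lifted up and over, 1.8 on its stop, leaning back. Let go short of about 1.6 it falls shut; beyond about 1.7 it falls back onto its stop and stays.
- pusher_tab (a point): Point on the pusher's upright aluminium finger tab, 16 mm below its top edge and 96 above the table: a plate 36 mm wide in the feeder's x, 10 thick in its y (the way it travels), standing free from 68 to 112 mm above the table. The nearest blank is 15 mm from its +y face, top 70 mm above the table. Moves with the pusher; out of reach under the shut cover.
- pusher (a joint): Travel of the pusher in m along the feeder's -y, away from the blanks and the marking head: about 0 at the start, where it presses on five blanks; 0.155 at the rear stop. A spring pulls it towards the blanks with 7 N at 0, rising to 10 N at the rear stop; let go, it runs back.
- piece0_c (a point): Centre of a blank: plain wooden disc 40 mm in diameter, 16 thick, 14 g, standing on edge in an open channel (43 mm wide, along the feeder's y, floor 30 and rails 62 mm above the table), its centre 50 mm above the table; the one nearest the marking head, against the gate.
- piece1_c (a point): Centre of the next blank, the same.
- piece2_c (a point): Centre of the next blank, the same.
- piece3_c (a point): Centre of the next blank, the same.
- piece4_c (a point): Centre of the last blank, the same, next to the pusher.
- load_tray: Bystander: wooden tray 56 x 200 x 22 mm with the next row of ten blanks standing in it, 45 mm high over all, origin under its centre.
- brush: Bystander: hand brush lying on the table.

How it is judged:
On the way:
1. the cover rests open on its stop (value of joint cover above 1.7 rad), for 0.3 s.
At the end, for the whole second after the job is handed in: The cover lies open on its stop (over 1.7 rad), the pusher is within 7 mm of its rear stop (joint over 0.148 m), and it is the robot that holds it there (more than 4 N between robot and pusher) (value of joint cover above 1.7 rad and value of joint pusher above 0.148 m and contact force between any of the fingers, the arm and pusher above 4 N); the arm keeps its last pose, push and grip.
It fails at once if the cover is flung open (velocity of joint cover above 3.5 rad/s).
It fails at once if a blank is lifted or knocked out of the magazine channel (height (world z) of any of piece0_c, piece1_c, piece2_c, piece3_c, piece4_c above 0.08 m).
It fails at once if the tray or the brush is shifted by more than 30 mm (distance of any of load_tray, brush from where it was at the start of the episode above 0.03 m).
It also fails if it takes over 58 s, if anything falls off the work surface, if the arm or the gripper's body presses on something with over 40 N, if the wrist force passes 120 N, or if a joint passes its speed limit or range.

## Robot

A 6-joint arm with a two-finger parallel gripper is mounted at the origin on the work surface. World frame = base frame: x ahead of the robot, y to its left, z up, the work surface at z = 0. Lengths are in m, angles in rad, forces in N, time in s.
With the tool pointing down it reaches from about 0.3 to 0.85 m from the base axis. Payload 5.4 kg.
Tool frame: the origin (TCP) lies between the finger pads; the fingertips stand 11 mm ahead of it and the grasp point (between the pads) lies 8 mm behind it; z points along the fingers, y is the direction in which the jaws open and shut (so a half turn about z gives the same grasp; the last joint's range is limited). The gripper opens to 85 mm and grips with 20 to 120 N. Pads are 22 mm wide; open, the fingers measure 114 mm over their backs; the gripper's body (76 mm by 85 mm) begins 54 mm behind the grasp point. The pads swing forward as they close: fully open they stand 13 mm farther back than shut.
Start: joints at [-1.464, 0.158, 1.597, -0, 1.386, -0.21], TCP at [0.179, -0.546, 0.242] pointing down, gripper open.
Joint ranges: [-2.91, 2.91], [-0.94, 2.29], [0.18, 2.7], [-1.29, 4.43], [0.17, 2.64], [-3, 3]. Speed limits (rad/s): [2.57, 2.57, 3.14, 3.14, 3.14, 3.14].

## Interface

Orientations are given as a unit quaternion [x, y, z, w].
In Python, from station import bot gives the robot as it stands.
- The arm moves only by the tool drive_tool, never from a script. Its argument "targets" is a list of rows, each a list of 7 numbers: the shift along the tool's x, y, z in cm, then the turn, a rotation vector about the tool's x, y, z in rad, then the opening, from -1 (shut) to 1 (fully open), so that 0 is half open. A call has 1 to 5 rows; each row shifts and turns the commanded pose from where the row before left it, along the tool's axes as they then stand; what a row does not reach is not made up. A row lasts 1/12 s, in which the tool goes at most 41.7 mm and 7.16 degrees, less where a joint would pass 70% of its speed; a pose out of reach is approached as far as the arm can. A call is refused whole if a number of a shift passes 4.17 or a number of a turn 0.125, either way. A call with a gripper value outside its range is refused whole. The fingers move at their own pace and stop on an object; the grip force is fixed at half the most. Time passes only in rows, so rows that do not move let the fingers close. It gives the time, the measured TCP pose, the force and the opening at its end, in the units of the state.
- bot.get_state(): the state, without advancing time (a new reading comes with each control period).
- bot.get_image(name): name is "scene" or "top"; returns a dict with "pixels" (384x512x3 uint8, blue, green, red), "range_z" (384x512 float32, m along the optical axis (not along the pixel's ray), 0 where there is no reading), "vertical_fov" (degrees; the focal length in pixels is half the picture's height over the tangent of half this angle, whatever the lens; pixels are square), "cx", "cy" (the principal point, pixels), "cam_to_world" (4x4, takes a point from camera to world coordinates). Camera axes: x right, y up, looking along -z (the intrinsics and any distortion apply to the point x, -y, -z); pixel columns grow to the right and rows downward; lengths in m; the calibration is good to about 2 mm. A picture is of the moment at which its call begins.
- bot.hand_in(): hands the job in, once; it reports no verdict.
Trained networks look in a picture, given as the dict that the camera call returned (one of the last four; its "shot" number tells which), for a name from the list of things; names that differ only in an ending like _2 or _b are one class to them, and where a whole thing is asked for, a point or a joint stands for the part that bears it (a point fixed in the world has none). Each returns a list of dicts, best first, with "score" (0 to 1); they miss things now and then, are a little off and sometimes report something else, mostly with a low value. They report only what shows in the picture. A call takes as long as a camera call.
- bot.regions_of(label, picture): "pixels" (384x512 bool, what is visible of it) and "bbox" ([left, top, right, bottom] in pixels, round what is visible of it).
The state is a dict: "time_s": time; "joint_positions": joint angles; "qd": joint speeds; "joint_efforts": joint torques, N m; "tcp_pos": TCP position; "orientation": TCP orientation; "force": force on the tool from outside, world axes, zero at the start; "ft_torque": the same for the moment, N m; "gripper_width": finger opening in m.
Only numpy, scipy, OpenCV 4.12 (cv2) and the standard library are available. Lean on these libraries where they do the work, as an engineer would, in place of code of your own. Each camera call takes 0.05 s, during which the arm holds its last target. There are 200 camera calls.

## Working session

There is one attempt and no reset: what is moved stays moved. The work goes in short steps, Python scripts to look and compute and a tool call to move; the robot and the scene stay as the last step left them, time stands still between calls to the robot, and variables do not carry over. Pictures are saved under pics/ and viewed, about 8 in all and at most 12, crops included, and the job is handed in when it is done.

Besides the shell and the picture viewer there is one more tool, called after "Emit:" as name(argument=value, ...) on one line, values as JSON. drive_tool: Moves the arm, as the interface text tells. Its arguments: {"type":"object","properties":{"targets":{"type":"array"}},"required":["targets"]}

```bash
ls; mkdir -p pics; cat > h.py <<'E'
import numpy as np, cv2
from station import bot
def cloud(p):
    h,w=p["range_z"].shape; f=h/2/np.tan(np.radians(p["vertical_fov"])/2)
    v,u=np.mgrid[:h,:w]; z=p["range_z"]
    P=np.stack([(u-p["cx"])/f*z,-(v-p["cy"])/f*z,-z,np.ones_like(z)],-1)@p["cam_to_world"].T
    P=P[...,:3].copy(); P[z==0]=np.nan; return P
E
python3 - <<'E'
from h import *
s=bot.get_state(); print(s)
ims=[]
for n in("scene","top"):
    p=bot.get_image(n); print(n,[k for k in p],p["vertical_fov"],p["cx"],p["cy"],p["cam_to_world"].round(3).tolist())
    C=cloud(p)
    np.savez(f"{n}0.npz",C=C,px=p["pixels"])
    for l in("feeder","cover_handle","cover","load_tray","brush"):
        for r in bot.regions_of(l,p)[:2]:
            m=r["pixels"]; q=C[m]; print(l,round(r["score"],2),r["bbox"],m.sum(),np.nanmedian(q,0).round(3),np.nanpercentile(q,2,axis=0).round(3),np.nanpercentile(q,98,axis=0).round(3))
    ims.append(p["pixels"])
cv2.imwrite("pics/a.png",cv2.resize(np.vstack(ims),None,fx=.78,fy=.78)) 
E
```

```text
pics
{'time_s': 0.0, 'joint_positions': array([-1.46411477e+00,  1.59093587e-01,  1.59824052e+00,  5.72800180e-06,
        1.38620293e+00, -2.10117012e-01]), 'qd': array([-8.18472181e-05, -1.30680634e-03,  1.41817275e-03, -9.26093264e-04,
       -1.46648876e-03, -2.76512887e-04]), 'joint_efforts': array([ 3.91043635e-03, -3.95999944e+01, -3.31425798e+01,  1.19095016e-04,
        8.61762062e-03, -1.56955707e-05]), 'tcp_pos': array([ 0.17903597, -0.54580062,  0.24128772]), 'orientation': array([ 9.87480658e-01,  1.57737138e-01,  5.30681091e-05, -9.70744527e-04]), 'force': array([-0.95287273, -0.36779338,  0.15374472]), 'ft_torque': array([ 0.03185982,  0.04758351, -0.00888451]), 'gripper_width': 0.08545944705191778}
scene ['pixels', 'range_z', 'vertical_fov', 'cx', 'cy', 'cam_to_world', 'shot'] 54.605758569265575 263.1906021475782 194.57285274052344 [[0.087, -0.69, 0.719, 1.299], [0.996, 0.061, -0.062, -0.203], [-0.001, 0.722, 0.692, 0.894], [0.0, 0.0, 0.0, 1.0]]
feeder 0.7 [208.5, 130.1, 395.4, 260.4] 14139 [ 0.558 -0.024  0.123] [ 0.394 -0.281  0.007] [0.624 0.213 0.261]
cover_handle
[... 681 characters left out ...]
92.05435306133722 [[0.013, 0.999, -0.047, 0.451], [-1.0, 0.014, 0.01, -0.132], [0.01, 0.047, 0.999, 1.132], [0.0, 0.0, 0.0, 1.0]]
feeder 0.8 [106.0, 148.3, 310.1, 237.0] 15320 [ 0.488 -0.006  0.126] [ 0.372 -0.275  0.009] [0.605 0.197 0.264]
cover_handle 0.76 [183.6, 152.5, 302.5, 227.3] 7792 [ 0.501 -0.109  0.126] [ 0.409 -0.262  0.122] [0.593 0.043 0.133]
cover 0.64 [182.1, 155.3, 301.1, 229.4] 7930 [ 0.5   -0.109  0.126] [ 0.407 -0.262  0.122] [0.596 0.044 0.132]
load_tray 0.7 [343.1, 221.3, 412.5, 257.1] 1291 [ 0.373 -0.514  0.034] [ 0.328 -0.609 -0.   ] [ 0.411 -0.419  0.046]
brush 0.63 [348.1, 113.7, 359.2, 183.2] 618 [ 0.668 -0.449  0.018] [ 0.551 -0.47   0.01 ] [ 0.736 -0.431  0.023]
```

View pics/a.png

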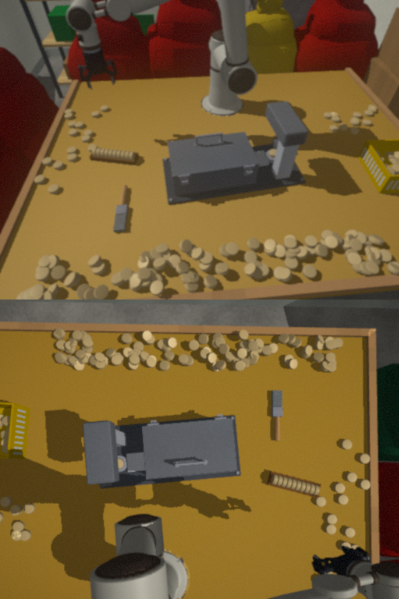

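The feeder lies ahead of the robot, its front towards the robot and its head at +y. The handle is on the near half of the cover, the tray at right (~375,485 in the lower picture), and the brush beyond it (~277,410). Next I measure the yaw and the handle.

```bash
python3 - <<'E'
from h import *
for n in("scene","top"):
    C=np.load(n+"0.npz")["C"].reshape(-1,3)
    b=(C[:,0]>.35)&(C[:,0]<.66)&(C[:,1]>-.32)&(C[:,1]<.07)
    t=C[b&(abs(C[:,2]-.1255)<.006)]; r=cv2.minAreaRect((t[:,:2]*1000).astype(np.float32)); print(n,"lid",r,cv2.boxPoints(r).round().tolist())
    g=C[b&(C[:,2]>.15)&(C[:,2]<.19)&(C[:,0]<.5)&(C[:,1]<.0)]
    if len(g)>5:
        r=cv2.minAreaRect((g[:,:2]*1000).astype(np.float32)); print("bar",len(g),r,cv2.boxPoints(r).round().tolist(),np.median(g,0),g[:,2].max()); print(np.linalg.svd(g[:,:2]-g[:,:2].mean(0))[2][0])
E
```

```text
scene lid ((505.50390625, -109.79299926757812), (201.5905303955078, 322.0018005371094), 6.157515048980713) [[388.0, 39.0], [423.0, -281.0], [623.0, -259.0], [588.0, 61.0]]
bar 140 ((451.3925476074219, -116.35070037841797), (12.789661407470703, 108.09822082519531), 5.3000712394714355) [[440.0, -63.0], [450.0, -171.0], [463.0, -170.0], [453.0, -62.0]] [ 0.45267314 -0.11814437  0.16707594] 0.17299071881676287
[-0.10903233  0.9940382 ]
top lid ((504.44744873046875, -108.45268249511719), (196.12142944335938, 321.9088134765625), 6.117066383361816) [[390.0, 41.0], [424.0, -279.0], [619.0, -258.0], [585.0, 62.0]]
bar 153 ((448.3420715332031, -114.3721923828125), (9.79085922241211, 108.12391662597656), 5.957798004150391) [[438.0, -61.0], [449.0, -169.0], [459.0, -168.0], [448.0, -60.0]] [ 0.44866692 -0.1155349   0.17000913] 0.17453388596192398
[ 0.10330265 -0.99464997]
```

```bash
cat >> h.py <<'E'
from scipy.spatial.transform import Rotation as R, Slerp
YAW=np.radians(6.1); ex=np.array([np.cos(YAW),np.sin(YAW),0]); ey=np.array([-np.sin(YAW),np.cos(YAW),0]); ez=np.array([0,0,1.])
BAR=np.array([.450,-.115,.166]); HINGE=BAR+.150*ex-.043*ez
def tool(y,tilt=0):  # pointing down, jaws along y, tilted about ey
    z=-ez; return R.from_rotvec(tilt*ey)*R.from_matrix(np.stack([np.cross(y,z),y,z],1))
def tcp(grasp,Rt): return grasp+.008*Rt.as_matrix()[:,2]
def show(poses,start=None):
    if start is None:
        s=bot.get_state(); start=(s["tcp_pos"],R.from_quat(s["orientation"]))
    p,r=start
    for q,t in poses:
        print((r.inv().apply(q-p)*100).round(2).tolist(),(r.inv()*t).as_rotvec().round(3).tolist()); p,r=q,t
def line(q,t,n,start=None):
    s=bot.get_state(); p,r=start or (s["tcp_pos"],R.from_quat(s["orientation"]))
    S=Slerp([0,1],R.concatenate([r,t])); return [(p+(q-p)*k/n,S(k/n)) for k in range(1,n+1)]
E
python3 - <<'E'
from h import *
Rt=tool(ex); show(line(tcp(BAR+.08*ez,Rt),Rt,15)); print(HINGE)
E
```

```text
[2.61, -2.17, 0.03] [0.0, 0.0, -0.091]
[2.8, -1.92, 0.03] [0.0, 0.0, -0.091]
[2.96, -1.66, 0.03] [0.0, 0.0, -0.091]
[3.1, -1.39, 0.03] [0.0, 0.0, -0.091]
[3.21, -1.1, 0.03] [0.0, 0.0, -0.091]
[3.3, -0.81, 0.03] [0.0, 0.0, -0.091]
[3.36, -0.5, 0.03] [0.0, 0.0, -0.091]
[3.39, -0.2, 0.03] [0.0, 0.0, -0.091]
[3.39, 0.11, 0.03] [0.0, 0.0, -0.091]
[3.37, 0.42, 0.03] [0.0, 0.0, -0.091]
[3.32, 0.72, 0.03] [0.0, 0.0, -0.091]
[3.24, 1.02, 0.03] [0.0, 0.0, -0.091]
[3.13, 1.31, 0.03] [0.0, 0.0, -0.091]
[3.0, 1.59, 0.03] [0.0, 0.0, -0.091]
[2.85, 1.85, 0.03] [0.0, 0.0, -0.091]
[ 0.59915069 -0.09906039  0.123     ]
```

Emit:
drive_tool(targets=[[2.6, -2.2, 0, 0, 0, -0.091, 0], [2.8, -1.9, 0, 0, 0, -0.091, 0], [3.0, -1.7, 0, 0, 0, -0.091, 0], [3.1, -1.4, 0, 0, 0, -0.091, 0], [3.2, -1.1, 0, 0, 0, -0.091, 0]])

```text
time_s: 1.02
tcp_pos: [0.2698, -0.4006, 0.2423]
orientation: [0.926, 0.378, 0.0, 0.0]
force: [0.8, -0.0, 0.1]
gripper_width: 0.0426
```

Emit:
drive_tool(targets=[[3.3, -0.8, 0, 0, 0, -0.091, 0], [3.4, -0.5, 0, 0, 0, -0.091, 0], [3.4, -0.2, 0, 0, 0, -0.091, 0], [3.4, 0.1, 0, 0, 0, -0.091, 0], [3.4, 0.4, 0, 0, 0, -0.091, 0]])

```text
time_s: 1.43
tcp_pos: [0.3602, -0.2558, 0.2426]
orientation: [0.817, 0.577, 0.0, 0.0]
force: [0.2, -0.1, 0.1]
gripper_width: 0.043
```

Emit:
drive_tool(targets=[[3.3, 0.7, 0, 0, 0, -0.091, 0], [3.2, 1.0, 0, 0, 0, -0.091, 0], [3.1, 1.3, 0, 0, 0, -0.091, 0], [3.0, 1.6, 0, 0, 0, -0.091, 0], [2.8, 1.9, 0, 0, 0, -0.091, 0]])

```text
time_s: 1.85
tcp_pos: [0.45, -0.1128, 0.2426]
orientation: [0.665, 0.747, 0.0, 0.0]
force: [1.5, -1.1, 0.2]
gripper_width: 0.0427
```

```bash
python3 - <<'E'
from h import *
s=bot.get_state();print(s["time_s"],s["tcp_pos"],s["qd"].round(2),s["joint_positions"].round(2),s["gripper_width"])
Rt=tool(ex); show(line(tcp(BAR,Rt),Rt,5))
E
```

```text
1.85 [ 0.44999482 -0.11275329  0.24258433] [ 0.91  0.35 -0.31 -0.   -0.04 -0.18] [-0.51 -0.14  1.9  -0.    1.38 -0.62] 0.04270013177862702
[-0.04, -0.01, 1.69] [0.0, 0.0, 0.002]
[-0.04, -0.01, 1.69] [0.0, 0.0, 0.002]
[-0.04, -0.01, 1.69] [0.0, 0.0, 0.002]
[-0.04, -0.01, 1.69] [0.0, 0.0, 0.002]
[-0.04, -0.0, 1.69] [0.0, 0.0, 0.002]
```

Emit:
drive_tool(targets=[[-0.1, 0, 2, 0, 0, 0, 0], [-0.1, 0, 2, 0, 0, 0, 0], [0, 0, 2, 0, 0, 0, 0], [0, 0, 1.5, 0, 0, 0, 0], [0, 0, 0.9, 0, 0, 0, 0]])

```text
time_s: 2.27
tcp_pos: [0.4487, -0.1157, 0.1564]
orientation: [0.667, 0.745, -0.0, -0.001]
force: [0.1, -1.0, 0.3]
gripper_width: 0.0428
```

Emit:
drive_tool(targets=[[0, 0, 0, 0, 0, 0, -1], [0, 0, 0, 0, 0, 0, -1], [0, 0, 0, 0, 0, 0, -1], [0, 0, 0, 0, 0, 0, -1], [0, 0, 0, 0, 0, 0, -1]])

```text
time_s: 2.68
tcp_pos: [0.4491, -0.1168, 0.1594]
orientation: [0.667, 0.745, -0.001, -0.0]
force: [-5.0, -0.5, 2.1]
gripper_width: 0.008
```

```bash
cat > arc.py <<'E'
from h import *
def pose(th,d=.0):
    a=np.arctan2(.043,-.150)-th; r=np.hypot(.043,.150)
    g=HINGE+r*(np.cos(a)*ex+np.sin(a)*ez)
    Rt=tool(ex,np.interp(th,[.6,1.75],[0,.4])); return tcp(g,Rt),Rt
E
python3 - <<'E'
from arc import *
s=bot.get_state();print(s["time_s"],s["tcp_pos"],s["gripper_width"],s["force"],pose(0)[0])
show([pose(t) for t in np.arange(1,36)*.05],pose(0))
p=bot.get_image("scene"); cv2.imwrite("pics/b.png",p["pixels"][100:300,150:450])
E
```

```text
2.6833 [ 0.4490903  -0.1168427   0.15936318] 0.007967371070057017 [-5.04726513 -0.52939391  2.12599935] [ 0.45  -0.115  0.158]
[-0.0, 0.23, -0.74] [0.0, 0.0, 0.0]
[0.0, 0.27, -0.73] [0.0, 0.0, 0.0]
[-0.0, 0.31, -0.72] [0.0, 0.0, 0.0]
[-0.0, 0.34, -0.7] [0.0, 0.0, 0.0]
[-0.0, 0.38, -0.68] [0.0, 0.0, 0.0]
[0.0, 0.41, -0.66] [0.0, 0.0, 0.0]
[0.0, 0.44, -0.64] [0.0, 0.0, 0.0]
[0.0, 0.47, -0.62] [0.0, 0.0, 0.0]
[-0.0, 0.51, -0.59] [0.0, 0.0, 0.0]
[0.0, 0.53, -0.57] [0.0, 0.0, 0.0]
[-0.0, 0.56, -0.54] [0.0, 0.0, 0.0]
[0.0, 0.59, -0.51] [0.0, 0.0, 0.0]
[0.0, 0.6, -0.48] [0.017, 0.0, 0.0]
[-0.0, 0.61, -0.46] [0.017, 0.0, -0.0]
[0.0, 0.63, -0.44] [0.017, 0.0, 0.0]
[-0.0, 0.64, -0.42] [0.017, 0.0, -0.0]
[0.0, 0.66, -0.4] [0.017, -0.0, 0.0]
[0.0, 0.67, -0.38] [0.017, 0.0, -0.0]
[-0.0, 0.68, -0.35] [0.017, 0.0, 0.0]
[-0.0, 0.69, -0.33] [0.017, 0.0, 0.0]
[0.0, 0.7, -0.31] [0.017, -0.0, 0.0]
[-0.0, 0.71, -0.28] [0.017, -0.0, 0.0]
[0.0, 0.72, -0.26] [0.017, 0.0, -0.0]
[-0.0, 0.73, -0.24] [0.017, -0.0, -0.0]
[0.0, 0.74, -0.21] [0.017, 0.0, 0.0]
[-0.0, 0.74, -0.19] [0.017, 0.0, -0.0]
[0.0, 0.75, -0.16] [0.017, -0.0, -0.0]
[-0.0, 0.75, -0.14] [0.017, 0.0, 0.0]
[-0.0, 0.76, -0.11] [0.017, 0.0, -0.0]
[-0.0, 0.76, -0.09] [0.017, 0.0, 0.0]
[-0.0, 0.76, -0.06] [0.017, -0.0, -0.0]
[0.0, 0.77, -0.04] [0.017, 0.0, 0.0]
[-0.0, 0.77, -0.01] [0.017, 0.0, 0.0]
[-0.0, 0.77, 0.01] [0.017, 0.0, -0.0]
[0.0, 0.77, 0.04] [0.017, -0.0, 0.0]
```

View pics/b.png

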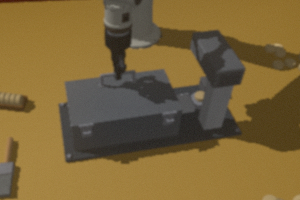

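The jaws hold the bar (crop ~118,75; width 8 mm). I start the arc.

Emit:
drive_tool(targets=[[0, 0.2, -0.7, 0, 0, 0, -1], [0, 0.3, -0.7, 0, 0, 0, -1], [0, 0.3, -0.7, 0, 0, 0, -1], [0, 0.35, -0.7, 0, 0, 0, -1], [0, 0.4, -0.7, 0, 0, 0, -1]])

```text
time_s: 3.15
tcp_pos: [0.463, -0.1153, 0.1937]
orientation: [0.667, 0.745, -0.002, -0.002]
force: [-10.8, -4.3, 0.4]
gripper_width: 0.0077
```

Emit:
drive_tool(targets=[[0, 0.4, -0.65, 0, 0, 0, -1], [0, 0.45, -0.65, 0, 0, 0, -1], [0, 0.45, -0.6, 0, 0, 0, -1], [0, 0.5, -0.6, 0, 0, 0, -1], [0, 0.55, -0.55, 0, 0, 0, -1]])

```text
time_s: 3.57
tcp_pos: [0.4856, -0.1129, 0.2254]
orientation: [0.667, 0.745, -0.004, -0.003]
force: [-18.1, -2.7, 8.3]
gripper_width: 0.0078
```

```bash
python3 - <<'E'
from arc import *
s=bot.get_state();print(s["tcp_pos"],pose(.5)[0],s["gripper_width"],s["force"],s["ft_torque"])
p=bot.get_image("scene"); cv2.imwrite("pics/c.png",p["pixels"][50:300,150:450])
E
```

```text
[ 0.48556374 -0.11293551  0.22543263] [ 0.48875722 -0.11085805  0.22464988] 0.007826261500621618 [-18.08706801  -2.71046597   8.34888997] [-0.57343282  3.11123079 -0.07787082]
```

View pics/c.png

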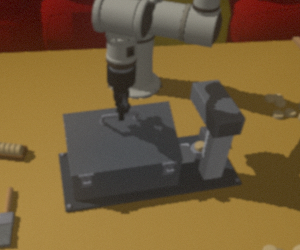

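Emit:
drive_tool(targets=[[0, 0.45, -0.55, 0, 0, 0, -1], [0, 0.45, -0.55, 0, 0, 0, -1], [0, 0.5, -0.5, 0.017, 0, 0, -1], [0, 0.6, -0.5, 0.017, 0, 0, -1], [0, 0.6, -0.45, 0.017, 0, 0, -1]])

```text
time_s: 4.03
tcp_pos: [0.514, -0.1099, 0.2504]
orientation: [0.667, 0.745, -0.02, -0.017]
force: [-4.0, -3.3, -1.5]
gripper_width: 0.0076
```

Emit:
drive_tool(targets=[[0, 0.6, -0.45, 0.017, 0, 0, -1], [0, 0.65, -0.4, 0.017, 0, 0, -1], [0, 0.65, -0.4, 0.017, 0, 0, -1], [0, 0.65, -0.35, 0.017, 0, 0, -1], [0, 0.65, -0.35, 0.017, 0, 0, -1]])

```text
time_s: 4.45
tcp_pos: [0.5473, -0.1064, 0.2675]
orientation: [0.666, 0.743, -0.052, -0.045]
force: [-7.7, -3.2, 8.3]
gripper_width: 0.0078
```

```bash
python3 - <<'E'
from arc import *
s=bot.get_state();r=R.from_quat(s["orientation"]).as_matrix();g=s["tcp_pos"]-.008*r[:,2]-HINGE;a=np.arctan2(g[2],g@ex);print(s["tcp_pos"],pose(1.)[0],s["gripper_width"],s["force"],s["ft_torque"],"theta",2.862-a,"rad",np.hypot(g[2],g@ex),"y",g@ey,"tilt",(r[:,2]@ex))
p=bot.get_image("scene"); cv2.imwrite("pics/d.png",p["pixels"][30:300,150:450])
E
```

```text
[ 0.54730894 -0.10639872  0.26745172] [ 0.55343944 -0.10394551  0.26453095] 0.007765213856534969 [-7.70670344 -3.16901266  8.30699799] [-0.53780572  1.30391951  0.04999383] theta 0.9669198132352521 rad 0.16075330755872397 y -0.0017664250759469448 tilt -0.13839813583369276
```

View pics/d.png

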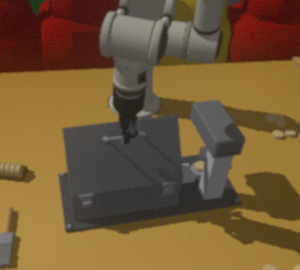

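The cover is at about 55° and the grip holds (crop ~125,135). I replan the rest with the observed radius of 161 mm.

```bash
cat > arc.py <<'E'
from h import *
RAD=.161
def pose(th):
    a=np.arctan2(.043,-.150)-th
    g=HINGE-.002*ey+RAD*(np.cos(a)*ex+np.sin(a)*ez)
    Rt=tool(ex,np.interp(th,[.6,1.75],[0,.4])); return tcp(g,Rt),Rt
E
python3 - <<'E'
from arc import *
show([pose(t) for t in .967+np.arange(1,17)*.05])
E
```

```text
[-0.02, 0.55, -0.26] [0.009, 0.003, 0.004]
[-0.0, 0.73, -0.31] [0.017, 0.0, -0.0]
[0.0, 0.74, -0.29] [0.017, 0.0, 0.0]
[-0.0, 0.75, -0.26] [0.017, 0.0, -0.0]
[0.0, 0.76, -0.24] [0.017, -0.0, -0.0]
[-0.0, 0.76, -0.21] [0.017, 0.0, 0.0]
[-0.0, 0.77, -0.18] [0.017, 0.0, -0.0]
[0.0, 0.78, -0.16] [0.017, -0.0, -0.0]
[0.0, 0.78, -0.13] [0.017, 0.0, 0.0]
[0.0, 0.78, -0.11] [0.017, 0.0, 0.0]
[-0.0, 0.79, -0.08] [0.017, -0.0, 0.0]
[0.0, 0.79, -0.06] [0.017, 0.0, -0.0]
[0.0, 0.79, -0.03] [0.017, -0.0, -0.0]
[-0.0, 0.79, -0.0] [0.017, 0.0, -0.0]
[0.0, 0.79, 0.02] [0.017, -0.0, -0.0]
[-0.0, 0.79, 0.05] [0.011, 0.0, 0.0]
```

Emit:
drive_tool(targets=[[0, 0.6, -0.35, 0.017, 0, 0, -1], [0, 0.7, -0.35, 0.017, 0, 0, -1], [0, 0.75, -0.3, 0.017, 0, 0, -1], [0, 0.75, -0.25, 0.017, 0, 0, -1], [0, 0.75, -0.25, 0.017, 0, 0, -1]])

```text
time_s: 4.92
tcp_pos: [0.5852, -0.1024, 0.2763]
orientation: [0.663, 0.74, -0.083, -0.073]
force: [-3.5, -4.7, 0.6]
gripper_width: 0.0077
```

Emit:
drive_tool(targets=[[0, 0.75, -0.2, 0.017, 0, 0, -1], [0, 0.75, -0.2, 0.017, 0, 0, -1], [0, 0.8, -0.15, 0.017, 0, 0, -1], [0, 0.8, -0.15, 0.017, 0, 0, -1], [0, 0.8, -0.1, 0.017, 0, 0, -1]])

```text
time_s: 5.33
tcp_pos: [0.6252, -0.0982, 0.2753]
orientation: [0.66, 0.736, -0.114, -0.1]
force: [-0.1, -5.2, 3.6]
gripper_width: 0.0077
```

```bash
python3 - <<'E'
from arc import *
s=bot.get_state();r=R.from_quat(s["orientation"]).as_matrix();g=s["tcp_pos"]-.008*r[:,2]-HINGE;a=np.arctan2(g[2],g@ex);th=2.862-a;print(s["tcp_pos"],s["gripper_width"],s["force"],s["ft_torque"],"theta",th,"rad",np.hypot(g[2],g@ex),"y",g@ey,"tilt",(r[:,2]@ex))
show([pose(t) for t in th+np.arange(1,9)*.05])
p=bot.get_image("scene"); cv2.imwrite("pics/e.png",p["pixels"][10:300,150:450])
E
```

```text
[ 0.62523597 -0.09815285  0.27526446] 0.007661598353157208 [-0.10274016 -5.19966672  3.61291172] [-0.70600736  0.39771338  0.20858774] theta 1.4671551841231445 rad 0.16240518492394934 y -0.0018344134016319645 tilt -0.2992752027213385
[-0.01, 0.8, 0.06] [0.015, 0.004, 0.002]
[0.0, 0.79, -0.06] [0.017, 0.0, 0.0]
[0.0, 0.79, -0.03] [0.017, 0.0, 0.0]
[-0.0, 0.79, -0.0] [0.017, -0.0, -0.0]
[0.0, 0.79, 0.02] [0.017, 0.0, -0.0]
[-0.0, 0.79, 0.05] [0.011, 0.0, 0.0]
[0.0, 0.8, 0.08] [0.0, 0.0, 0.0]
[0.0, 0.8, 0.12] [0.0, 0.0, 0.0]
```

View pics/e.png

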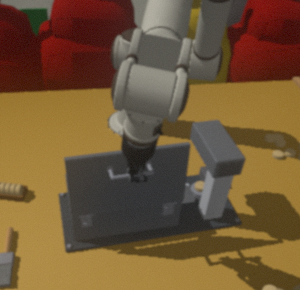

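The cover is near vertical (θ≈1.47), still gripped. I continue to the stop, slowing down at the end.

Emit:
drive_tool(targets=[[0, 0.8, 0, 0.017, 0, 0, -1], [0, 0.8, -0.05, 0.017, 0, 0, -1], [0, 0.8, 0, 0.017, 0, 0, -1], [0, 0.8, 0, 0.017, 0, 0, -1], [0, 0.7, 0.05, 0.017, 0, 0, -1]])

```text
time_s: 5.8
tcp_pos: [0.6625, -0.0941, 0.2628]
orientation: [0.655, 0.731, -0.144, -0.126]
force: [1.7, -5.7, 7.3]
gripper_width: 0.0074
```

Emit:
drive_tool(targets=[[0, 0.5, 0.05, 0, 0, 0, -1], [0, 0.4, 0.05, 0, 0, 0, -1], [0, 0, 0, 0, 0, 0, -1]])

```text
time_s: 6.05
tcp_pos: [0.671, -0.0933, 0.2578]
orientation: [0.655, 0.731, -0.143, -0.126]
force: [3.8, -4.1, 4.4]
gripper_width: 0.0076
```

```bash
python3 - <<'E'
from arc import *
s=bot.get_state();r=R.from_quat(s["orientation"]).as_matrix();g=s["tcp_pos"]-.008*r[:,2]-HINGE;a=np.arctan2(g[2],g@ex);th=2.862-a;print(s["tcp_pos"],s["gripper_width"],s["force"],s["ft_torque"],"theta",th,"rad",np.hypot(g[2],g@ex),"y",g@ey,"tilt",(r[:,2]@ex))
p=bot.get_image("scene");C=cloud(p)
m=bot.regions_of("cover",p)[0]["pixels"];q=C[m]-HINGE;q=q[~np.isnan(q[:,0])];X=np.c_[q@ex,q[:,2],q@ey];
k=(abs(X[:,2])>.06)&(abs(X[:,2])<.15)&(X[:,1]>.02);print(k.sum(),np.polyfit(X[k,1],X[k,0],1), "lean",np.arctan(np.polyfit(X[k,1],X[k,0],1)[0])+np.pi/2)
E
```

```text
[ 0.67098634 -0.09326829  0.2578336 ] 0.007586350868861332 [ 3.77747385 -4.1179939   4.41911063] [-0.72273222 -0.50320705  0.26946989] theta 1.7766124916942707 rad 0.16083044152386997 y -0.0018312524572181733 tilt -0.3742818001194391
2641 [0.19704219 0.00466924] lean 1.7653462284002173
```

Emit:
drive_tool(targets=[[0, 0, 0, 0, 0, 0, -0.35], [0, 0, 0, 0, 0, 0, -0.35], [0, 0, 0, 0, 0, 0, -0.35], [0, 0, 0, 0, 0, 0, -0.35]])

```text
time_s: 6.48
tcp_pos: [0.6689, -0.0915, 0.2553]
orientation: [0.654, 0.731, -0.144, -0.129]
force: [1.5, 0.5, 1.9]
gripper_width: 0.0278
```

Emit:
drive_tool(targets=[[0, 0, -1.5, 0, 0, 0, -0.35], [0, 0, -2, 0, 0, 0, -0.35], [0, 0, -2.5, 0, 0, 0, -0.35], [0, 0, -3, 0, 0, 0, -0.35], [0, 0, -2.5, 0, 0, 0, -0.35]])

```text
time_s: 6.9
tcp_pos: [0.7122, -0.0865, 0.3632]
orientation: [0.654, 0.731, -0.145, -0.13]
force: [0.8, -0.6, 0.3]
gripper_width: 0.0275
```

```bash
python3 - <<'E'
from arc import *
s=bot.get_state();print(s["tcp_pos"],s["force"],s["joint_positions"].round(2))
p=bot.get_image("scene");C=cloud(p)
m=bot.regions_of("cover",p)[0]["pixels"];q=C[m]-HINGE;q=q[~np.isnan(q[:,0])];X=np.c_[q@ex,q[:,2],q@ey];
k=(abs(X[:,2])>.06)&(abs(X[:,2])<.15)&(X[:,1]>.02);print(k.sum(),"lean",np.arctan(np.polyfit(X[k,1],X[k,0],1)[0])+np.pi/2)
p2=bot.get_image("top");C2=cloud(p2)
for l in("pusher_tab","pusher","piece4_c","cover","load_tray","brush"):
  for n,pp,CC in(("s",p,C),("t",p2,C2)):
    for r in bot.regions_of(l,pp)[:2]:
        q=CC[r["pixels"]]; print(l,n,round(r["score"],2),r["bbox"],np.nanmedian(q,0).round(3),np.nanpercentile(q,5,axis=0).round(3),np.nanpercentile(q,95,axis=0).round(3))
np.savez("top1.npz",C=C2)
cv2.imwrite("pics/f.png",np.hstack([cv2.resize(p["pixels"][10:300,150:450],(390,377)),cv2.resize(p2["pixels"][80:300,150:380],(394,377))]))
E
```

```text
[ 0.71220821 -0.08649107  0.36316744] [ 0.83722376 -0.5955523   0.26638255] [-0.24  0.92  0.35 -0.16  2.23 -0.42]
2647 lean 1.7748614829674474
pusher_tab t 0.66 [216.6, 198.1, 234.7, 214.7] [ 0.465 -0.064  0.068] [ 0.442 -0.08   0.056] [ 0.492 -0.044  0.112]
pusher t 0.56 [218.3, 192.0, 235.0, 218.3] [ 0.466 -0.064  0.068] [ 0.439 -0.081  0.051] [ 0.494 -0.044  0.112]
pusher t 0.28 [213.9, 197.2, 221.9, 210.3] [ 0.465 -0.035  0.068] [ 0.45  -0.041  0.061] [ 0.48  -0.027  0.07 ]
piece4_c s 0.24 [218.1, 169.4, 348.5, 226.0] [ 0.629 -0.118  0.241] [ 0.598 -0.244  0.135] [0.659 0.047 0.31 ]
piece4_c t 0.47 [211.9, 197.0, 222.2, 212.1] [ 0.465 -0.035  0.067] [ 0.45  -0.041  0.06 ] [ 0.481 -0.027  0.07 ]
cover s 0.96 [219.1, 169.0, 351.1, 226.9] [ 0.629 -0.117  0.239] [ 0.596 -0.244  0.132] [0.66  0.048 0.31 ]
cover t 0.89 [205.0, 115.2, 305.1, 156.3] [ 0.626 -0.131  0.241] [ 0.598 -0.243  0.137] [ 0.669 -0.03   0.312]
load_tray s 0.91 [115.7, 190.2, 179.8, 213.8] [ 0.389 -0.512  0.026] [ 0.36  -0.604  0.002] [ 0.416 -0.426  0.044]
load_tray t 0.58 [342.6, 219.6, 409.8, 253.4] [ 0.373 -0.51   0.036] [ 0.337 -0.598  0.004] [ 0.407 -0.427  0.045]
brush s 0.63 [145.8, 238.9, 168.8, 295.9] [ 0.678 -0.451  0.017] [ 0.567 -0.469  0.006] [ 0.742 -0.433  0.021]
brush t 0.97 [348.4, 114.1, 361.5, 183.8] [ 0.668 -0.45   0.018] [ 0.561 -0.467  0.012] [ 0.733 -0.432  0.022]
brush t 0.19 [341.9, 219.6, 410.7, 255.1] [ 0.373 -0.511  0.035] [ 0.338 -0.6    0.004] [ 0.407 -0.427  0.045]
```

View pics/f.png

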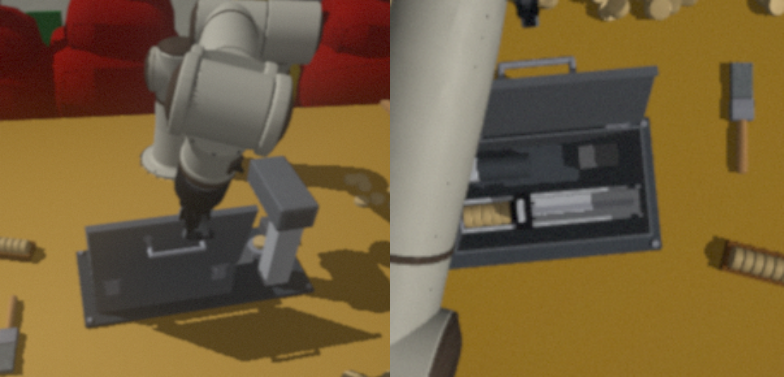

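The cover is open and leans back (left pane). The tab shows white at (520,210) in the right pane, with the blanks to its left. I locate the tab precisely and plan the move.

```bash
python3 - <<'E'
from arc import *
C=np.load("top1.npz")["C"].reshape(-1,3)
b=(abs(C[:,0]-.466)<.04)&(abs(C[:,1]+.065)<.035)&(C[:,2]>.1)&(C[:,2]<.12)
q=C[b];r=cv2.minAreaRect((q[:,:2]*1000).astype(np.float32));print(len(q),r,np.median(q,0),q.min(0),q.max(0))
c=np.r_[np.array(r[0])/1000,.096]
B=HINGE-.09*ex;print("in feeder",(c-B)@ex,(c-B)@ey)
Rt=tool(ey); 
for S in(1,): 
    Rt=R.from_matrix(np.stack([ex,-ey,-ez],1)); print(Rt.as_quat())
    T=tcp(c,Rt); s=bot.get_state(); A=(s["tcp_pos"],R.from_quat(s["orientation"]))
    w=(np.r_[T[:2],.375],Rt); show(line(*w,14)); print(T)
E
```

```text
48 ((467.4285888671875, -62.06060791015625), (34.082454681396484, 9.76650333404541), 6.545538902282715) [ 0.46745393 -0.06164337  0.11115516] [ 0.45074855 -0.06740137  0.10133939] [ 0.4842162  -0.05554754  0.11707422]
in feeder -0.037044537439125946 0.05078761348360417
[0.99858348 0.0532074  0.         0.        ]
[0.37, -1.63, 0.56] [-0.022, 0.022, 0.111]
[0.18, -1.67, 0.53] [-0.022, 0.022, 0.111]
[-0.02, -1.69, 0.5] [-0.022, 0.022, 0.111]
[-0.22, -1.68, 0.46] [-0.022, 0.022, 0.111]
[-0.41, -1.66, 0.42] [-0.022, 0.022, 0.111]
[-0.61, -1.61, 0.37] [-0.022, 0.022, 0.111]
[-0.79, -1.54, 0.32] [-0.022, 0.022, 0.111]
[-0.96, -1.45, 0.27] [-0.022, 0.022, 0.111]
[-1.12, -1.34, 0.21] [-0.022, 0.022, 0.111]
[-1.27, -1.21, 0.16] [-0.022, 0.022, 0.111]
[-1.4, -1.07, 0.11] [-0.022, 0.022, 0.111]
[-1.51, -0.91, 0.05] [-0.022, 0.022, 0.111]
[-1.6, -0.74, -0.0] [-0.022, 0.022, 0.111]
[-1.67, -0.55, -0.05] [-0.022, 0.022, 0.111]
[ 0.46742859 -0.06206061  0.088     ]
```

Emit:
drive_tool(targets=[[0.4, -1.6, 0.5, -0.022, 0.022, 0.111, -0.1], [0.2, -1.7, 0.5, -0.022, 0.022, 0.111, -0.1], [0, -1.7, 0.5, -0.022, 0.022, 0.111, -0.1], [-0.2, -1.7, 0.4, -0.022, 0.022, 0.111, -0.1], [-0.4, -1.7, 0.4, -0.022, 0.022, 0.111, -0.1]])

```text
time_s: 8.07
tcp_pos: [0.6239, -0.0768, 0.368]
orientation: [0.844, 0.52, -0.099, -0.088]
force: [0.2, -0.3, 0.4]
gripper_width: 0.0385
```

Emit:
drive_tool(targets=[[-0.6, -1.6, 0.4, -0.022, 0.022, 0.111, -0.1], [-0.8, -1.5, 0.3, -0.022, 0.022, 0.111, -0.1], [-1.0, -1.5, 0.3, -0.022, 0.022, 0.111, -0.1], [-1.1, -1.3, 0.2, -0.022, 0.022, 0.111, -0.1], [-1.3, -1.2, 0.1, -0.022, 0.022, 0.111, -0.1]])

```text
time_s: 8.48
tcp_pos: [0.5364, -0.0686, 0.3731]
orientation: [0.961, 0.268, -0.045, -0.04]
force: [-0.2, -0.4, 1.1]
gripper_width: 0.0387
```

Emit:
drive_tool(targets=[[-1.4, -1.1, 0.1, -0.022, 0.022, 0.111, -0.1], [-1.5, -0.9, 0, -0.022, 0.022, 0.111, -0.1], [-1.6, -0.7, 0, -0.022, 0.022, 0.111, -0.1], [-1.7, -0.5, 0, -0.022, 0.022, 0.111, -0.1]])

```text
time_s: 8.82
tcp_pos: [0.4664, -0.0622, 0.3772]
orientation: [0.999, 0.05, 0.002, 0.001]
force: [-0.1, -0.4, 0.4]
gripper_width: 0.0383
```

```bash
python3 - <<'E'
from arc import *
s=bot.get_state();print(s["tcp_pos"],s["force"],s["joint_positions"].round(2),s["gripper_width"])
Rt=R.from_matrix(np.stack([ex,-ey,-ez],1)); show(line(np.array([.4674,-.0620,.090]),Rt,10))
E
```

```text
[ 0.46641195 -0.06216158  0.37724933] [-0.13082003 -0.39152333  0.4379244 ] [-0.39 -0.18  1.67 -0.    1.65  1.08] 0.0382691026090929
[0.0, -0.01, 2.87] [0.0, -0.0, -0.001]
[0.0, -0.01, 2.87] [0.0, -0.0, -0.001]
[0.0, -0.01, 2.87] [0.0, -0.0, -0.001]
[0.0, -0.01, 2.87] [0.0, -0.0, -0.001]
[0.0, -0.0, 2.87] [0.0, -0.0, -0.001]
[0.01, -0.0, 2.87] [0.0, -0.0, -0.001]
[0.01, -0.0, 2.87] [0.0, -0.0, -0.001]
[0.01, -0.0, 2.87] [0.0, -0.0, -0.001]
[0.01, -0.0, 2.87] [0.0, -0.0, -0.001]
[0.01, -0.0, 2.87] [0.0, -0.0, -0.001]
```

Emit:
drive_tool(targets=[[0, 0, 3.5, 0, 0, 0, -0.1], [0, 0, 3.5, 0, 0, 0, -0.1], [0, 0, 3.5, 0, 0, 0, -0.1], [0, 0, 3.5, 0, 0, 0, -0.1], [0.1, 0, 3, 0, 0, 0, -0.1]])

```text
time_s: 9.23
tcp_pos: [0.4677, -0.0619, 0.2049]
orientation: [0.999, 0.053, 0.0, 0.0]
force: [-0.4, -0.3, -0.1]
gripper_width: 0.0386
```

```bash
python3 - <<'E'
from arc import *
s=bot.get_state();print(s["tcp_pos"],s["force"])
p=bot.get_image("scene");p2=bot.get_image("top")
cv2.imwrite("pics/g.png",np.hstack([cv2.resize(p["pixels"][10:300,150:450],(390,377)),cv2.resize(p2["pixels"][80:300,150:380],(394,377))]))
E
```

```text
[ 0.46772366 -0.06192397  0.20493547] [-0.44095246 -0.30752239 -0.10919328]
```

View pics/g.png

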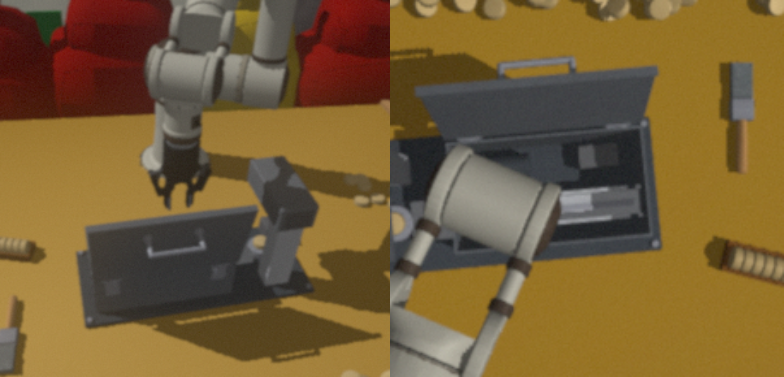

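The gripper is centred above the tab. The wrist cylinder sticks out to the +y side, at (280,80) in the left pane, so I check its clearance over the head before going lower.

```bash
python3 - <<'E'
from arc import *
p=bot.get_image("scene");C=cloud(p).reshape(-1,3);q=C-(HINGE-.09*ex);X=np.c_[q@ex,q@ey,C[:,2]]
for lo in np.arange(.0,.34,.04):
    k=(X[:,1]>lo)&(X[:,1]<lo+.04)&(abs(X[:,0])<.2)
    z=X[k]; a=z[z[:,2]>.285]; b=z[(z[:,2]<.285)&(z[:,2]>.2)&(z[:,0]<.08)]
    print(round(lo,2),"arm minz",a[:,2].min().round(3) if len(a) else None,(a[:,0].min().round(2),a[:,0].max().round(2)) if len(a) else None,"head",(b.min(0).round(3),b.max(0).round(3)) if len(b) else None)
E
```

```text
0.0 arm minz 0.285 (np.float64(-0.14), np.float64(0.14)) head (array([-0.056,  0.   ,  0.201]), array([-0.018,  0.039,  0.285]))
0.04 arm minz 0.285 (np.float64(-0.18), np.float64(0.14)) head (array([-0.05 ,  0.041,  0.201]), array([-0.018,  0.08 ,  0.285]))
0.08 arm minz 0.285 (np.float64(-0.2), np.float64(0.14)) head (array([-0.053,  0.08 ,  0.201]), array([-0.023,  0.116,  0.285]))
0.12 arm minz 0.285 (np.float64(-0.2), np.float64(0.14)) head None
0.16 arm minz 0.497 (np.float64(-0.2), np.float64(-0.12)) head None
0.2 arm minz None None head (array([-0.095,  0.23 ,  0.201]), array([0.08 , 0.24 , 0.263]))
0.24 arm minz None None head (array([-0.096,  0.24 ,  0.257]), array([0.08 , 0.28 , 0.264]))
0.28 arm minz None None head (array([-0.095,  0.28 ,  0.257]), array([0.08 , 0.316, 0.264]))
0.32 arm minz None None head None
```

The arm ends at y < 0.2 and the head starts at 0.23, so it is clear. Now I descend, grip the tab and check.

Emit:
drive_tool(targets=[[0, 0, 3.5, 0, 0, 0, -0.1], [0, 0, 3, 0, 0, 0, -0.1], [0, 0, 2.5, 0, 0, 0, -0.1], [0, 0, 1.5, 0, 0, 0, -0.1], [0, 0, 1, 0, 0, 0, -0.1]])

```text
time_s: 9.8
tcp_pos: [0.4699, -0.0628, 0.0928]
orientation: [0.999, 0.053, 0.002, 0.001]
force: [0.1, 0.1, 0.7]
gripper_width: 0.0386
```

Emit:
drive_tool(targets=[[0, 0, 0, 0, 0, 0, -1], [0, 0, 0, 0, 0, 0, -1], [0, 0, 0, 0, 0, 0, -1], [0, 0, 0, 0, 0, 0, -1], [0, 0, 0, 0, 0, 0, -1]])

```text
time_s: 10.22
tcp_pos: [0.4705, -0.0633, 0.0942]
orientation: [0.999, 0.053, 0.003, 0.002]
force: [-1.2, -1.3, 6.6]
gripper_width: 0.0091
```

Gripped (9.1 mm on a 10 mm tab). I draw it back along tool +y.

Emit:
drive_tool(targets=[[0, 0.6, 0, 0, 0, 0, -1], [0, 1, 0, 0, 0, 0, -1], [0, 1, 0, 0, 0, 0, -1], [0, 1, 0, 0, 0, 0, -1], [0, 1, 0, 0, 0, 0, -1]])

```text
time_s: 10.63
tcp_pos: [0.4751, -0.1071, 0.0941]
orientation: [0.999, 0.053, 0.002, -0.001]
force: [-0.5, 9.4, 9.9]
gripper_width: 0.0091
```

Emit:
drive_tool(targets=[[0, 1.2, 0, 0, 0, 0, -1], [0, 1.2, 0, 0, 0, 0, -1], [0, 1.2, 0, 0, 0, 0, -1], [0, 1.2, 0, 0, 0, 0, -1], [0, 1.2, 0, 0, 0, 0, -1]])

```text
time_s: 11.05
tcp_pos: [0.4814, -0.1666, 0.0941]
orientation: [0.999, 0.053, 0.002, -0.001]
force: [0.6, 10.5, 9.8]
gripper_width: 0.0091
```

Emit:
drive_tool(targets=[[0, 1.2, 0, 0, 0, 0, -1], [0, 1, 0, 0, 0, 0, -1], [0, 0.8, 0, 0, 0, 0, -1], [0, 0.6, 0, 0, 0, 0, -1], [0, 0.3, 0, 0, 0, 0, -1]])

```text
time_s: 11.47
tcp_pos: [0.4856, -0.2055, 0.0942]
orientation: [0.999, 0.053, 0.002, -0.001]
force: [-1.1, 9.5, 11.3]
gripper_width: 0.0091
```

```bash
python3 - <<'E'
from arc import *
s=bot.get_state();print(s["tcp_pos"],s["force"],s["gripper_width"],"travel",-(s["tcp_pos"]-[.4705,-.0633,.094])@ey,"offset x",(s["tcp_pos"]-[.4705,-.0633,.094])@ex)
p=bot.get_image("top");p2=bot.get_image("scene");C=cloud(p)
for l in("pusher","piece4_c","piece0_c"):
    for r in bot.regions_of(l,p)[:3]:
        q=C[r["pixels"]]; print(l,round(r["score"],2),np.nanmedian(q,0).round(3),np.nanpercentile(q,5,axis=0).round(3),np.nanpercentile(q,95,axis=0).round(3))
cv2.imwrite("pics/i.png",np.hstack([cv2.resize(p2["pixels"][10:300,150:450],(390,377)),cv2.resize(p["pixels"][80:300,150:380],(394,377))]))
E
```

```text
[ 0.48556363 -0.20548788  0.0941596 ] [-1.06147783  9.46934425 11.27071722] 0.009059677218254595 travel 0.1429835237395248 offset x -0.00013112150357122332
piece4_c 0.57 [ 0.465 -0.035  0.066] [ 0.448 -0.042  0.051] [ 0.483 -0.026  0.071]
piece0_c 0.58 [ 0.462 -0.003  0.067] [ 0.444 -0.012  0.058] [0.476 0.005 0.071]
piece0_c 0.54 [0.458 0.029 0.067] [0.441 0.023 0.056] [0.476 0.037 0.072]
```

View pics/i.png

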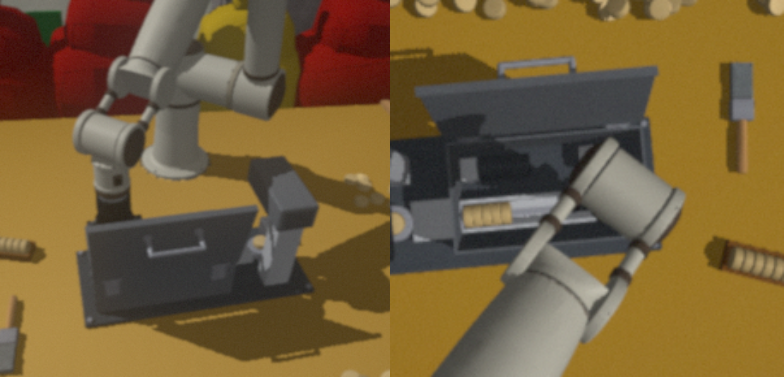

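The blanks stand in their channel at (487,215) in the right pane and the pusher has come 143 mm with the grip. I pull the rest until the stop shows in the force.

Emit:
drive_tool(targets=[[0, 0.4, 0, 0, 0, 0, -1], [0, 0.4, 0, 0, 0, 0, -1], [0, 0.3, 0, 0, 0, 0, -1], [0, 0.2, 0, 0, 0, 0, -1], [0, 0, 0, 0, 0, 0, -1]])

```text
time_s: 12.13
tcp_pos: [0.4869, -0.2177, 0.0942]
orientation: [0.999, 0.053, 0.002, -0.001]
force: [0.2, 10.9, 10.7]
gripper_width: 0.0091
```

Emit:
drive_tool(targets=[[0, 0.2, 0, 0, 0, 0, -1], [0, 0.1, 0, 0, 0, 0, -1], [0, 0, 0, 0, 0, 0, -1]])

```text
time_s: 12.38
tcp_pos: [0.4869, -0.2179, 0.0941]
orientation: [0.999, 0.053, 0.001, -0.004]
force: [-1.2, 20.2, 16.2]
gripper_width: 0.009
```

The stop is reached: the force rises to 20 N without motion. I hold, check once more, and hand in.

Emit:
drive_tool(targets=[[0, 0, 0, 0, 0, 0, -1], [0, 0, 0, 0, 0, 0, -1], [0, 0, 0, 0, 0, 0, -1], [0, 0, 0, 0, 0, 0, -1], [0, 0, 0, 0, 0, 0, -1]])

```text
time_s: 12.8
tcp_pos: [0.4868, -0.2179, 0.094]
orientation: [0.999, 0.053, 0.001, -0.004]
force: [-1.3, 19.9, 15.9]
gripper_width: 0.0095
```

```bash
python3 - <<'E'
from arc import *
s=bot.get_state();print(s["time_s"],s["tcp_pos"],s["force"],s["gripper_width"],"travel",-(s["tcp_pos"]-[.4705,-.0633,.094])@ey)
p=bot.get_image("scene");C=cloud(p)
m=bot.regions_of("cover",p)[0]["pixels"];q=C[m]-HINGE;q=q[~np.isnan(q[:,0])];X=np.c_[q@ex,q[:,2],q@ey]
k=(abs(X[:,2])>.06)&(abs(X[:,2])<.15)&(X[:,1]>.02);th=np.arctan(np.polyfit(X[k,1],X[k,0],1)[0])+np.pi/2;print("cover",th)
for l in("load_tray","brush"):
    r=bot.regions_of(l,p)[0];print(l,np.nanmedian(C[r["pixels"]],0).round(3))
if th>1.72 and s["force"][1]>8: print(bot.hand_in())
E
```

```text
12.8 [ 0.48684496 -0.21789479  0.09404531] [-1.27009953 19.93272807 15.91017375] 0.009480271203930336 travel 0.15545634668871855
cover 1.788055015327506
load_tray [ 0.389 -0.507  0.025]
brush [ 0.679 -0.451  0.017]
the job is handed in; nothing more can be done
None
```

The cover is open on its stop and the pusher is gripped and held at its rear stop. I handed the job in at 12.8 s of the 58 s allowed.

**Cover:** I lifted it by the bar at about 0.6 rad/s and let go near 1.77 rad. It stayed open, and the last camera check reads about 1.79 rad.

**Pusher:** The gripper drew it back 155.5 mm by the arm's own position reading. There the pull rose from about 11 to 20 N with no further motion, which is the stop. The gripper still holds the tab, with about 20 N along the pull.

**Blanks, tray and brush:** The blanks were seen standing in their channel, tops about 70 mm above the table, when the pusher had come 143 mm. I did not look at them again after the last few millimetres. The tray and brush were within about 4 mm of where they started, which is no more than the camera error.

**What disagreed:**
- The handle followed a radius of about 161 mm instead of the 156 mm computed. I corrected for it on the way; side forces peaked at about 18 N.
- While holding, the force sensor also shows about 16 N upward on the tool. It was already about 7 N when the jaws closed on the tab. I did not trace the cause, and it is far below the force limits.

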